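# Hold the upper cast over the lower one for the bite check

### The arm

A 6-joint arm with a two-finger parallel gripper is mounted at the origin on the work surface. World frame = base frame: x ahead of the robot, y to its left, z up, the work surface at z = 0. Lengths are in mm, angles in degrees, forces in N, time in s.
With the tool pointing down it reaches from about 350 to 850 mm from the base axis. Payload 8.1 kg.
Tool frame: the origin (TCP) lies at the very end of the fingers, on their centre line; the grasp point (between the pads) lies 19 mm behind it; z points along the fingers, y is the line along which they close (so a half turn about z gives the same grasp; the last joint's range is limited). The gripper opens to 85 mm and grips with 20 to 120 N. Pads are 22 mm wide; open, the fingers measure 114 mm over their backs; the gripper's body (76 mm by 85 mm) begins 54 mm behind the grasp point. The pads swing forward as they close: fully open they stand 13 mm farther back than shut.
Start: joints at [64.206, 7.471, 85.268, -0, 87.261, -4.893], TCP at [214.036, 560.53, 231.292] pointing down, gripper open.
Joint ranges: [-169.43, 169.43], [-51.17, 129.36], [1.28, 143.12], [-76.62, 256.62], [0, 156.53], [-152.29, 152.29]. Speed limits (degrees/s): [136.94, 136.94, 159.86, 180, 180, 180].

### API

Orientations are given as [roll, pitch, yaw] about the fixed x, y, z axes, in that order (R = Rz(yaw) Ry(pitch) Rx(roll)).
In Python, from bench import sense, eyes, job, models gives the robot as it stands. The module is installed in compiled form; this text tells all that it offers.
- The arm moves only by the tool apply_moves, never from a script. Its argument "rows" is a list of rows, each a list of 6 numbers: the shift along the tool's x, y, z in mm, then the turn, a rotation vector about the tool's x, y, z in rad. In form: [[dx, dy, dz, rx, ry, rz], ...]. A call has exactly 5 rows; each row shifts and turns the commanded pose from where the row before left it, along the tool's axes as they then stand; what a row does not reach is not made up. A row lasts 1/8 s, in which the tool goes at most 62.5 mm and 10.7 degrees, less where a joint would pass 70% of its speed; a pose out of reach is approached as far as the arm can. A call is refused whole if a number of a shift passes 62.5 or a number of a turn 0.188, either way. A call with a gripper value outside its range is refused whole. "fingers" is the finger opening in mm, from 0 to 85.4, set as the call begins (left out, the last holds). The fingers move at their own pace and stop on an object; "grip_force" is the grip in N (left out, the last holds). Time passes only in rows, so rows that do not move let the fingers close, or fill a call up. It gives the time, the measured TCP pose, the force, the opening and the grip force at its end, in the units of the state.
- sense(): the state, without advancing time (a new reading comes with each control period).
- eyes.snapshot(name): name is "scene" or "top" or "wrist"; returns (picture, depth): 384x512x3 uint8, red, green, blue; 384x512 float32, mm along the optical axis (not along the pixel's ray), 0 where there is no reading.
- eyes.get_calibration(name): a dict with "intrinsics" (3x3 intrinsics, pixels), "R" (3x3) and "t" (3): a world point X has camera coordinates R X + t; the wrist camera has in their place "mount" (4x4, takes a point from camera to tool coordinates, whose origin is the TCP and whose axes are the flange's). Camera axes: x right, y down, z forward; pixel columns grow to the right and rows downward; lengths in mm; the calibration is good to about 2 mm. A picture is of the moment at which its call begins: read the wrist's pose just before it. get_calibration takes no time and is no camera call.
- job.hand_in(): hands the job in; it is judged then, once.
Trained networks look in the newest picture that a camera, given by its name, has taken for a name from the list of things; names that differ only in an ending like _2 or _b are one class to them, and where a whole thing is asked for, a point or a joint stands for the part that bears it (a point fixed in the world has none). Each returns a list of dicts, best first, with "confidence" (0 to 1); they miss things now and then, are a little off and sometimes report something else, mostly with a low value. They report only what shows in the picture. A call takes as long as a camera call.
- models.boxes_of(name, camera): "xyz" ([x, y, z] in mm, in world coordinates, good to about 4 mm: the middle of the surface that is visible of it).
- models.cut_out(name, camera): "pixels" (384x512 bool, what is visible of it).
- models.place_of(name, camera): "xyz" ([x, y, z] in mm, in world coordinates, good to about 4 mm: a listed point, or the origin of a listed thing).
The state is a dict: "time": time; "joint_pos": joint angles; "qd": joint speeds; "joint_efforts": joint torques, N m; "tool_pos": TCP position; "tcp_rot": TCP orientation; "ft_force": force on the tool from outside, world axes, zero at the start; "wrist_torque": the same for the moment, N m; "finger_gap": finger opening in mm; "grip_force": force on a finger pad.
Only numpy, scipy, OpenCV 4.12 (cv2) and the standard library are available. Lean on these libraries where they do the work, as an engineer would, in place of code of your own. Each camera call takes 0.05 s, during which the arm holds its last target. There are 200 camera calls.

### The job

We are checking a bite against the light. First slide the light plate's dimmer along its track until its white line is level with the tip of the yellow marker; only then pick up the upper cast with the blue block, carry it over the wire rack of models, and hold it level just above the teeth of the lower cast on the light plate, about a centimetre of air between them, centred, front teeth over front teeth. Finish while still holding it there: the two casts must never touch, and do not shift the lower cast or disturb anything else.

Things in the scene. Friction and masses are not known exactly. Their poses are not given: they have to be found in the camera images.
- upper: Upper-jaw plaster cast to carry: cream, standing teeth down, BLUE block on top. 62 mm wide (its y); reaches 36 mm to its rounded front (-x, front teeth) and 25 mm to its back from the origin; z up. Heights: teeth 0-9 mm, base 9-27 mm, blue block 27-55 mm (32 mm in x, 44 mm in y, centred over the origin: grip it there, from above). About 0.2 kg. Origin: on the underside, at the tooth tips.
- upper_front (a point): Between the upper cast's front teeth, at their tips: 29 mm from its origin towards its front (-x), in the plane of its underside.
- other_upper: Another upper cast, same shape and size, but with a ROSE-red block: not wanted, leave it alone. The two upper casts may stand in either place.
- lower: The lower-jaw cast, loose on the light plate: cream with a blue base 10 mm thick, teeth up, 36 mm high in all. 62 mm wide (its y); reaches 36 mm to its rounded front (-x, front teeth) and 25 mm to its back from the origin; z up. About 0.18 kg. Origin: on the underside.
- lower_bite (a point): Centre of the lower cast at the height of its tooth tips, 36 mm straight above its origin (58 mm above the table). The upper cast's origin belongs about 10 mm above this point.
- lower_front (a point): Between the lower cast's front teeth, at their tips: 29 mm from lower_bite towards its front (-x).
- plate: The light plate, fixed: aluminium and grey slab 220 mm (x) by 180 mm (y), 22 mm high, with a pale lit window. Origin: centre of its underside. The dimmer's track lies along its y, near its -x edge (towards the robot), 78 mm from its centre.
- dimmer_top (a point): Centre of the top of the dimmer's black grip (28 mm in the plate's x, 20 mm in its y, 40 mm high; a white line across its top), 76 mm above the table. The grip slides along the plate's y on an aluminium track 40 mm wide whose top is 36 mm above the table; pushing it takes about 2 N and it stays where it is left.
- dimmer (a joint): Dimmer position in m: 0 at the plate's -y end, 0.10 at its +y end. Grows as the grip moves to the plate's +y.
- mark: Yellow marker fixed on the plate between the dimmer's track and the lower cast, 18 x 12 mm, 14 mm high, its tip pointing at the track. Its axes are parallel to the plate's; origin beneath its pointed end on its own centre line. The dimmer is right when its grip has the same position along the plate's y as this origin.
- rack: Fixed white model rack standing between the upper casts and the light plate: board 310 mm (x) by 76 mm (y), 12 mm thick, with four white wire hoops (66 mm across y, at x = -150, -50, 50 and 150 mm) whose tops are 130 mm above the table. Origin: centre of its underside.
- pair0: Pair of shut plaster casts on the rack (tan and cream), 61 x 62 mm, 63 mm high, loose. Origin: centre of the underside. Leave alone.
- pair1: Like pair0, yellow and tan, in the middle of the rack. Leave alone.
- pair2: Like pair0, cream and tan, at the far end of the rack. Leave alone.

How it is judged (in metres and radians):
On the way, in this order (a step that is already met when the one before it is completed fails the run):
1. the dimmer's grip is level with the yellow marker (within 5 mm) (y of dimmer_top in the frame of mark between -0.005 and 0.005 m), for 0.2 s.
2. after that, the upper cast with the blue block is off the table (height (world z) of upper above 0.04 m), for 0.2 s.
At the end, for the whole second after the job is handed in: Dimmer within 5 mm of the marker; blue-block cast held still in the gripper, level within 0.1 rad, touching only the fingers, tooth tips 3-18 mm above the lower's, centre within 7 mm and front teeth within 9 mm seen from above; lower cast within 8 mm of its start (all of step 1 and z of upper in the frame of lower_bite between 0.003 and 0.018 m and horizontal distance between upper and lower_bite below 0.007 m and horizontal distance between upper_front and lower_front below 0.009 m and angle between upper's own z axis and vertical below 0.1 rad and angle between lower's own z axis and vertical below 0.05 rad and contact force between upper and the fingers above 1 N and contact force between upper and lower below 0.05 N and contact force between upper and plate below 0.05 N and contact force between upper and rack below 0.05 N and linear speed of upper below 0.02 m/s and angular speed of upper below 0.2 rad/s and distance of lower from where it was at the start of the episode below 0.008 m); the arm keeps its last pose, push and grip.
It fails at once if the upper cast touches the lower cast (contact force between upper and lower above 0.3 N).
It fails at once if the lower cast is shifted by more than 8 mm (distance of lower from where it was at the start of the episode above 0.008 m).
It fails at once if the upper cast strikes the rack or a model on it (contact force between upper and rack above 1 N or contact force between upper and pair0 above 1 N or contact force between upper and pair1 above 1 N or contact force between upper and pair2 above 1 N).
It fails at once if a bystander (other cast, models on the rack) is shifted by more than 15 mm (distance of any of other_upper, pair0, pair1, pair2 from where it was at the start of the episode above 0.015 m).
It also fails if it takes over 64 s, if anything falls off the work surface, if the arm or the gripper's body presses on something with over 40 N, if the wrist force passes 120 N, or if a joint passes its speed limit or range.

## Working session

There is one attempt and no reset: what is moved stays moved. The work goes in short steps, Python scripts to look and compute and a tool call to move; the robot and the scene stay as the last step left them, time stands still between calls to the robot, and variables do not carry over. Pictures are saved under pics/ and viewed, at most 10 in all, crops included, and the job is handed in when it is done.

Besides the shell and the picture viewer there is one more tool, called after "Request:" by a JSON object that holds its "fn" and its "kwargs". apply_moves: Moves the arm, as the interface text tells. Its arguments: {"type":"object","properties":{"rows":{"type":"array"},"fingers":{"type":"number"},"grip_force":{"type":"number"}},"required":["rows"]}

```bash
mkdir -p pics; python3 - <<'E'
from bench import sense, eyes, job, models
import cv2, numpy as np
s=sense(); print({k:np.round(v,2) for k,v in s.items()})
for c in ("scene","top"):
    p,d=eyes.snapshot(c); cv2.imwrite(f"pics/{c}0.png",p[:,:,::-1])
    for n in ("upper","other_upper","lower","lower_bite","lower_front","upper_front","plate","dimmer_top","mark","rack","pair1"):
        r=models.place_of(n,c); print(c,n,[(np.round(x["xyz"]),round(x["confidence"],2)) for x in r[:2]])
k=eyes.get_calibration("top");print(k); print(eyes.get_calibration("wrist"))
E
```

```text
{'time': np.float64(0.0), 'joint_pos': array([64.21,  7.52, 85.33,  0.  , 87.26, -4.89]), 'qd': array([ 0.02,  0.01, -0.05,  0.04,  0.05,  0.07]), 'joint_efforts': array([ 0.000e+00, -5.694e+01, -5.006e+01, -0.000e+00,  1.000e-02,
        0.000e+00]), 'tool_pos': array([213.79, 560.04, 230.26]), 'tcp_rot': array([-1.799e+02, -1.000e-02,  1.591e+02]), 'ft_force': array([0.07, 0.19, 0.15]), 'wrist_torque': array([-0.04, -0.02,  0.01]), 'grip_force': np.float64(0.0), 'finger_gap': np.float64(85.34)}
scene upper [(array([ 488., -335.,   80.]), 0.7), (array([ 504., -274.,   21.]), 0.61)]
scene other_upper [(array([588., 262.,  -4.]), 0.64)]
scene lower [(array([ 609., -296.,   25.]), 0.91)]
scene lower_bite [(array([ 614., -295.,   57.]), 0.82)]
scene lower_front [(array([ 582., -310.,   58.]), 0.89)]
scene upper_front [(array([416., 250.,   2.]), 0.91)]
scene plate []
scene dimmer_top [(array([ 486., -337.,   75.]), 0.64)]
scene mark [(array([ 503., -273.,   19.]), 0.53), (array([443.,  40.,   7.]), 0.2)]
scene rack [(array([543.,  31.,  -0.]), 0.73), (array([538.,  36.,  12.]), 0.44)]
s
[... 974 characters left out ...]
      [-9.83277939e-01,  1.56881089e-02, -1.81434225e-01],
       [ 1.81420973e-01, -2.27569016e-03, -9.83402894e-01]]), 't': array([ -21.95488473,  541.13021178, 1106.80328088])}
{'intrinsics': array([[325.05362842,   0.        , 257.26725887],
       [  0.        , 325.05362842, 182.44405061],
       [  0.        ,   0.        ,   1.        ]]), 'mount': array([[-8.87181495e-05, -9.66077025e-01, -2.58254087e-01,
         6.56252993e+01],
       [ 9.99999840e-01, -2.30157639e-04,  5.17443396e-04,
         3.32493628e-01],
       [-5.59329328e-04, -2.58254000e-01,  9.66076891e-01,
        -1.42477863e+02],
       [ 0.00000000e+00,  0.00000000e+00,  0.00000000e+00,
         1.00000000e+00]])}
```

View pics/top0.png

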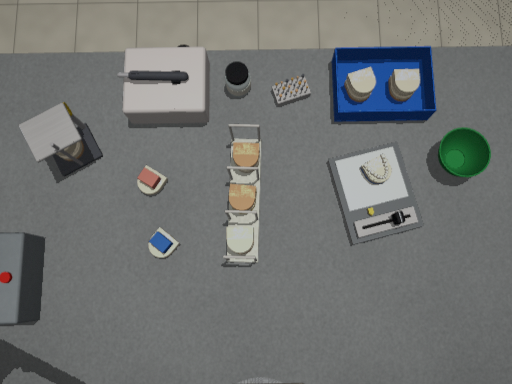

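View pics/scene0.png

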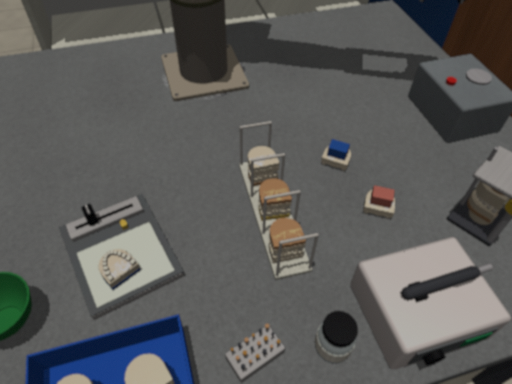

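The top view shows the blue cast at about (161,242), the rose one at (150,180), the dimmer at (398,217), the marker at (371,211) and the lower cast at (377,168). I'll fly over the blue cast, look with the wrist camera, then go on to the plate.

```bash
cat > h.py <<'E'
import numpy as np, cv2
from scipy.spatial.transform import Rotation as Rn
from bench import sense, eyes, job, models
def plan(pos,yaw,n,start=None):
    """rows in tool axes to a tool-down pose; prints every row rounded"""
    s=sense()
    p0,e0=(s["tool_pos"],s["tcp_rot"]) if start is None else start
    R=Rn.from_euler("xyz",e0,degrees=True); p=np.array(p0,float)
    T=Rn.from_euler("xyz",[180,0,yaw],degrees=True)
    rv=(R.inv()*T).as_rotvec(); P0=p.copy(); pos=np.array(pos,float)
    for i in range(n):
        q=P0+(pos-P0)*(i+1)/n
        row=np.r_[np.round(R.inv().apply(q-p)*2)/2,np.round(rv/n,3)]
        p=p+R.apply(row[:3]); R=R*Rn.from_rotvec(row[3:])
        print([float(x) for x in row])
    print("end",p.round(1),R.as_euler("xyz",degrees=True).round(1))
def cam(name):
    """picture, depth and world xyz of every pixel"""
    s=sense(); im,d=eyes.snapshot(name); k=eyes.get_calibration(name); K=k["intrinsics"]
    v,u=np.mgrid[:384,:512]
    c=np.stack([(u-K[0,2])/K[0,0]*d,(v-K[1,2])/K[1,1]*d,d],-1).reshape(-1,3)
    if name=="wrist":
        M=k["mount"]; t=c@M[:3,:3].T+M[:3,3]
        w=Rn.from_euler("xyz",s["tcp_rot"],degrees=True).apply(t)+s["tool_pos"]
    else: w=(c-k["t"])@k["R"]
    return im,d,w.reshape(384,512,3)
E
python3 -c "
from h import *
plan([443,224,231],50,15)"
```

```text
[-22.5, -15.5, 0.0, -0.0, 0.0, 0.127]
[-24.0, -12.5, 0.0, -0.0, 0.0, 0.127]
[-25.5, -9.5, 0.0, -0.0, 0.0, 0.127]
[-26.0, -6.0, 0.0, -0.0, 0.0, 0.127]
[-27.0, -3.0, 0.0, -0.0, 0.0, 0.127]
[-27.5, 1.0, 0.0, -0.0, 0.0, 0.127]
[-26.5, 4.0, 0.0, -0.0, 0.0, 0.127]
[-26.5, 7.5, 0.0, -0.0, 0.0, 0.127]
[-24.5, 10.5, 0.0, -0.0, 0.0, 0.127]
[-23.5, 14.0, 0.0, -0.0, 0.0, 0.127]
[-21.5, 16.5, 0.0, -0.0, 0.0, 0.127]
[-19.0, 19.5, 0.0, -0.0, 0.0, 0.127]
[-16.5, 21.5, 0.5, -0.0, 0.0, 0.127]
[-13.5, 23.5, -0.0, -0.0, 0.0, 0.127]
[-11.0, 25.0, -0.0, -0.0, 0.0, 0.127]
end [443.  223.8 230.8] [180.    0.   49.9]
```

Request:
{"fn": "apply_moves", "kwargs": {"rows": [[-22.5,-15.5,0,0,0,0.127],[-24,-12.5,0,0,0,0.127],[-25.5,-9.5,0,0,0,0.127],[-26,-6,0,0,0,0.127],[-27,-3,0,0,0,0.127]]}}

```text
time: 1.82
tool_pos: [290.5, 447.8, 231.4]
tcp_rot: [180.0, -0.0, 122.5]
ft_force: [0.3, 0.4, 0.8]
finger_gap: 85.4
grip_force: 0.0
```

Request:
{"fn": "apply_moves", "kwargs": {"rows": [[-27.5,1,0,0,0,0.127],[-26.5,4,0,0,0,0.127],[-26.5,7.5,0,0,0,0.127],[-24.5,10.5,0,0,0,0.127],[-23.5,14,0,0,0,0.127]]}}

```text
time: 2.45
tool_pos: [367.0, 335.5, 231.5]
tcp_rot: [180.0, -0.0, 86.1]
ft_force: [0.6, 0.7, -0.1]
finger_gap: 85.0
grip_force: 0.0
```

Request:
{"fn": "apply_moves", "kwargs": {"rows": [[-21.5,16.5,0,0,0,0.127],[-19,19.5,0,0,0,0.127],[-16.5,21.5,0,0,0,0.127],[-13.5,23.5,0,0,0,0.127],[-11,25,0,0,0,0.127]]}}

```text
time: 3.08
tool_pos: [443.4, 223.1, 231.4]
tcp_rot: [180.0, -0.0, 49.7]
ft_force: [0.2, 0.3, 1.0]
finger_gap: 85.5
grip_force: 0.0
```

```bash
python3 - <<'E'
from h import *
s=sense(); print(s["time"],s["tool_pos"],s["tcp_rot"])
im,d,w=cam("wrist"); cv2.imwrite("pics/w1.png",im[:,:,::-1]); np.savez("w1.npz",im=im,w=w)
h=cv2.cvtColor(im,cv2.COLOR_RGB2HSV)
m=(h[...,0]>100)&(h[...,0]<130)&(h[...,1]>120)&(abs(w[...,2]-55)<5)
q=w[m]; print(m.sum(),q[:,2].mean())
r=cv2.minAreaRect(q[:,:2].astype(np.float32)); print(r)
for n in ("upper","upper_front"): print(n,[(x["xyz"],x["confidence"]) for x in models.place_of(n,"wrist")])
plan([500,-285,231],12,20)
E
```

```text
3.075 [443.44138229 223.07593798 231.42046548] [ 1.79991405e+02 -1.68342605e-02  4.97115779e+01]
1280 54.77947886959926
((437.9564208984375, 228.87997436523438), (43.10203552246094, 30.293886184692383), 50.135032653808594)
upper [([442.1, 224.8, -1.2], 0.86)]
upper_front [([417.8, 249.0, -3.6], 0.91)]
[-17.5, 18.5, 0.0, -0.0, -0.0, 0.033]
[-17.0, 19.0, 0.0, -0.0, -0.0, 0.033]
[-16.5, 20.0, 0.0, -0.0, -0.0, 0.033]
[-15.5, 20.0, 0.0, -0.0, -0.0, 0.033]
[-15.0, 20.5, 0.0, -0.0, -0.0, 0.033]
[-14.5, 21.5, 0.0, -0.0, -0.0, 0.033]
[-13.5, 21.5, 0.0, -0.0, -0.0, 0.033]
[-13.0, 22.0, 0.0, -0.0, -0.0, 0.033]
[-12.0, 22.5, 0.0, -0.0, -0.0, 0.033]
[-11.5, 23.0, 0.0, -0.0, -0.0, 0.033]
[-10.5, 23.0, 0.0, -0.0, -0.0, 0.033]
[-10.0, 23.5, 0.0, -0.0, -0.0, 0.033]
[-9.0, 24.0, 0.0, -0.0, -0.0, 0.033]
[-8.5, 24.5, 0.0, -0.0, -0.0, 0.033]
[-7.5, 24.0, 0.5, -0.0, -0.0, 0.033]
[-6.5, 25.0, -0.0, -0.0, -0.0, 0.033]
[-6.0, 25.0, -0.0, -0.0, -0.0, 0.033]
[-5.0, 25.0, -0.0, -0.0, -0.0, 0.033]
[-4.0, 25.0, -0.0, -0.0, -0.0, 0.033]
[-3.5, 25.5, -0.0, -0.0, -0.0, 0.033]
end [ 500.  -285.1  230.8] [-180.    -0.    12.1]
```

View pics/w1.png

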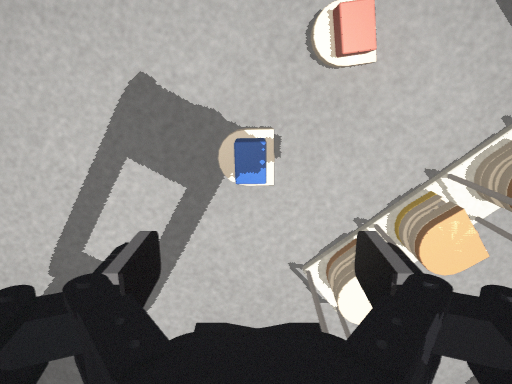

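The blue cast's rounded front points left in the picture (block at about (250,160)). Its yaw is about -40° and its centre about (438–442, 225–229). On to the plate.

Request:
{"fn": "apply_moves", "kwargs": {"rows": [[-17.5,18.5,0,0,0,0.033],[-17,19,0,0,0,0.033],[-16.5,20,0,0,0,0.033],[-15.5,20,0,0,0,0.033],[-15,20.5,0,0,0,0.033]]}}

```text
time: 3.85
tool_pos: [457.0, 97.2, 231.4]
tcp_rot: [-180.0, -0.0, 40.6]
ft_force: [0.1, -0.2, 0.6]
finger_gap: 85.3
grip_force: 0.0
```

Request:
{"fn": "apply_moves", "kwargs": {"rows": [[-14.5,21.5,0,0,0,0.033],[-13.5,21.5,0,0,0,0.033],[-13,22,0,0,0,0.033],[-12,22.5,0,0,0,0.033],[-11.5,23,0,0,0,0.033]]}}

```text
time: 4.47
tool_pos: [471.7, -30.1, 231.4]
tcp_rot: [-180.0, -0.0, 31.2]
ft_force: [1.0, -0.2, -0.1]
finger_gap: 85.2
grip_force: 0.0
```

Request:
{"fn": "apply_moves", "kwargs": {"rows": [[-10.5,23,0,0,0,0.033],[-10,23.5,0,0,0,0.033],[-9,24,0,0,0,0.033],[-8.5,24.5,0,0,0,0.033],[-7.5,24,0,0,0,0.033]]}}

```text
time: 5.1
tool_pos: [486.0, -156.8, 231.4]
tcp_rot: [-180.0, -0.0, 21.7]
ft_force: [0.6, -0.3, -0.0]
finger_gap: 85.6
grip_force: 0.0
```

Request:
{"fn": "apply_moves", "kwargs": {"rows": [[-6.5,25,0,0,0,0.033],[-6,25,0,0,0,0.033],[-5,25,0,0,0,0.033],[-4,25,0,0,0,0.033],[-3.5,25.5,0,0,0,0.033]]}}

```text
time: 5.72
tool_pos: [500.9, -284.0, 231.3]
tcp_rot: [-180.0, -0.0, 12.2]
ft_force: [-0.6, 0.4, -0.8]
finger_gap: 85.7
grip_force: 0.0
```

```bash
python3 - <<'E'
from h import *
s=sense(); print(s["time"],s["tool_pos"],s["tcp_rot"])
im,d,w=cam("wrist"); cv2.imwrite("pics/w2.png",im[:,:,::-1]); np.savez("w2.npz",im=im,w=w)
for n in ("lower","lower_bite","lower_front","mark","dimmer_top","plate"): print(n,[(x["xyz"],x["confidence"]) for x in models.place_of(n,"wrist")[:2]])
E
```

```text
5.725 [ 500.87996236 -283.98641236  231.30336568] [-1.79979745e+02 -1.76437398e-02  1.22447462e+01]
lower [([608.7, -295.4, 19.9], 0.64)]
lower_bite [([608.7, -293.2, 58.4], 0.97)]
lower_front [([582.5, -307.8, 64.8], 0.81)]
mark [([505.6, -277.6, 26.6], 0.65), ([484.4, -334.5, 80.0], 0.19)]
dimmer_top [([484.7, -333.9, 79.5], 0.9)]
plate [([552.4, -287.5, 1.9], 0.56)]
```

View pics/w2.png

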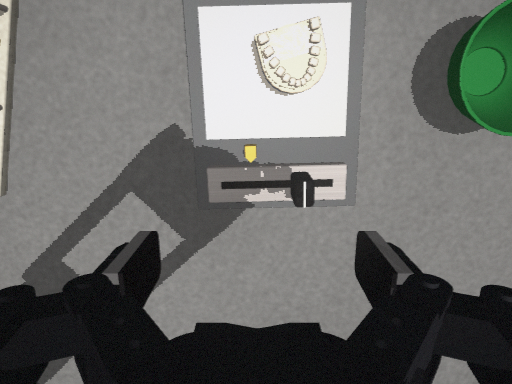

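The wrist view shows the white line at about (304,195), the marker tip at (250,160), the lower cast at (292,60) with its front pointing down, and the plate edges nearly image-aligned. Now precise fits.

```bash
cat > fit.py <<'E'
from h import *
from scipy.optimize import minimize
def sdf(q):  # D outline: 62 wide, back at x=25, half circle r 31 about x=-5
    x,y=q[:,0],abs(q[:,1])
    return np.where(x<-5,np.hypot(x+5,y)-31,np.maximum(x-25,y-31))
def fitD(pts,g,yaw):
    hull=cv2.convexHull(pts.astype(np.float32))
    n=np.roll(hull,-1,0)
    P=np.concatenate([a+(b-a)*t for a,b in zip(hull,n) for t in [np.linspace(0,1,max(2,int(np.linalg.norm(b-a)/1)))[:,None]]])
    def f(v):
        c,s=np.cos(v[2]),np.sin(v[2]); q=(P-v[:2])@np.array([[c,-s],[s,c]])
        return np.minimum(np.abs(sdf(q)+v[3]),4).mean()
    best=min((minimize(f,[g[0],g[1],np.radians(yaw+k),0],method="Nelder-Mead",options=dict(xatol=.01,fatol=1e-4,maxiter=4000)) for k in (-15,-5,5,15)),key=lambda r:r.fun)
    v=best.x; return v[:2].round(1),np.degrees(v[2]).round(1),"inset",v[3].round(1),"res",best.fun.round(2)
E
python3 - <<'E'
from fit import *
f=np.load("w2.npz"); im,w=f["im"],f["w"]; h=cv2.cvtColor(im,cv2.COLOR_RGB2HSV)
H,S,V=h[...,0],h[...,1],h[...,2]; z=w[...,2]
v,u=np.mgrid[:384,:512]; reg=(v<220)&(u<400)&(u>150)
def R(m,t):
    m=m.astype(np.uint8); n,l,st,_=cv2.connectedComponentsWithStats(m); m=l==1+np.argmax(st[1:,4])
    q=w[m]; r=cv2.minAreaRect(q[:,:2].astype(np.float32)); print(t,m.sum(),"z",np.percentile(q[:,2],[2,50,98]).round(1),"rect",np.round(r[0],1),np.round(r[1],1),round(r[2],1)); return m
R(reg&(V>200)&(S<40)&(abs(z-22)<6),"window")
my=R(reg&(H>20)&(H<35)&(S>150),"mark")
md=R(reg&(z>70)&(u>280)&(v>150),"dimmer top")
R(reg&(abs(z-36)<3)&(v>155)&(V>90),"track")
ps=reg&(abs(z-22)<4)&(v<215);R(ps,"slab")
q=w[my][:,:2]; print("mark extreme x", q[np.argsort(q[:,0])[:6]].round(1))
ml=reg&(v<110)&(z>40)&(z<66); q=w[ml]; print("lower z",np.percentile(q[:,2],[5,50,95,99]))
print(fitD(q[:,:2],(609,-294),26))
q=w[reg&(v<110)&(z>30)&(z<66)]; print(fitD(q[:,:2],(609,-294),26))
# upper
f=np.load("w1.npz"); im,w=f["im"],f["w"]
z=w[...,2]; m=(z>20)&(z<60)&(np.hypot(w[...,0]-440,w[...,1]-227)<48); m=m.astype(np.uint8)
q=w[m>0]; print("upper all",fitD(q[:,:2],(440,227),-40))
q=w[(m>0)&(abs(z-27)<3)]; print("upper base top",fitD(q[:,:2],(440,227),-40), q[:,2].mean())
E
```

```text
window 14943 z [20.6 22.2 23.8] rect [ 589.2 -282.6] [130.2 150.6] 13.7Traceback (most recent call last):
  File "<stdin>", line 9, in <module>
  File "<stdin>", line 6, in R
    return _wrapfunc(a, 'argmax', axis=axis, out=out, **kwds)
    return bound(*args, **kwds)
ValueError: attempt to get argmax of an empty sequence
```

```bash
python3 - <<'E'
from fit import *
f=np.load("w2.npz"); im,w=f["im"],f["w"]; h=cv2.cvtColor(im,cv2.COLOR_RGB2HSV)
H,S,V=h[...,0],h[...,1],h[...,2]; z=w[...,2]; print(im[153,250],h[153,250],w[153,250])
v,u=np.mgrid[:384,:512]; reg=(v<220)&(u<400)&(u>150)
def R(m,t):
    m=m.astype(np.uint8); n,l,st,_=cv2.connectedComponentsWithStats(m)
    if n<2: print(t,"none"); return m>0
    m=l==1+np.argmax(st[1:,4])
    q=w[m]; r=cv2.minAreaRect(q[:,:2].astype(np.float32)); print(t,m.sum(),"z",np.percentile(q[:,2],[2,50,98]).round(1),"rect",np.round(r[0],1),np.round(r[1],1),round(r[2],1)); return m
im_=im.astype(int)
my=R((u>235)&(u<265)&(v>140)&(v<168)&(im_[...,0]-im_[...,2]>90),"mark")
md=R(reg&(z>70)&(u>280)&(v>150),"dimmer top")
R(reg&(abs(z-36)<3)&(v>155)&(V>90),"track")
R(reg&(abs(z-22)<4)&(v<215),"slab")
q=w[my][:,:2]
if len(q): print("mark extreme x", q[np.argsort(q[:,0])[:6]].round(1))
ml=reg&(v<110)&(z>40)&(z<66); q=w[ml]; print("lower z",np.percentile(q[:,2],[5,50,95,99]))
print(fitD(q[:,:2],(609,-294),26))
q=w[reg&(v<110)&(z>30)&(z<66)]; print(fitD(q[:,:2],(609,-294),26))
f=np.load("w1.npz"); im,w=f["im"],f["w"]
z=w[...,2]; m=(z>20)&(z<60)&(np.hypot(w[...,0]-440,w[...,1]-227)<48)
q=w[m]; print("upper all",fitD(q[:,:2],(440,227),-40))
q=w[m&(abs(z-27)<3)]; print("upper base top",fitD(q[:,:2],(440,227),-40), q[:,2].mean())
E
```

```text
[237 221 109] [ 26 138 237] [ 505.54832587 -274.36498739   34.12083227]
mark 150 z [34.1 35.8 37.5] rect [ 505.4 -274.4] [16.2 10.5] 12.0
dimmer top 568 z [72.1 75.9 77.9] rect [ 521.6 -310.4] [115.2  24.8] 31.5
track 3601 z [34.1 35.8 37.3] rect [ 479.3 -309.3] [ 40.3 149.8] 13.9
slab 25706 z [20.5 22.1 23.7] rect [ 553.1 -291.4] [216.2 180.2] 13.7
mark extreme x [[ 497.5 -276.1]
 [ 497.7 -277.1]
 [ 498.2 -274.9]
 [ 498.6 -275.9]
 [ 498.6 -278. ]
 [ 498.8 -276.9]]
lower z [48.36583662 50.54510286 58.25772056 59.0086163 ]
(array([ 609.1, -293.6]), np.float64(27.6), 'inset', np.float64(0.0), 'res', np.float64(0.18))
(array([ 609.1, -293.6]), np.float64(27.5), 'inset', np.float64(0.0), 'res', np.float64(0.16))
upper all (array([438.2, 228.2]), np.float64(-39.4), 'inset', np.float64(0.0), 'res', np.float64(0.3))
upper base top (array([438.2, 228.1]), np.float64(-40.2), 'inset', np.float64(0.0), 'res', np.float64(0.3)) 26.769541130462294
```

```bash
python3 - <<'E'
from h import *
plan([485.2,-333.8,140],13.7,5)
E
```

```text
[-5.0, 9.5, 18.5, -0.0, -0.0, -0.005]
[-5.5, 9.0, 18.0, -0.0, -0.0, -0.005]
[-5.0, 9.0, 18.5, -0.0, -0.0, -0.005]
[-5.5, 9.5, 18.0, -0.0, -0.0, -0.005]
[-5.0, 9.0, 18.5, -0.0, -0.0, -0.005]
end [ 485.4 -333.7  139.8] [-180.    -0.    13.7]
```

Request:
{"fn": "apply_moves", "kwargs": {"rows": [[-5,9.5,18.5,0,0,-0.005],[-5.5,9,18,0,0,-0.005],[-5,9,18.5,0,0,-0.005],[-5.5,9.5,18,0,0,-0.005],[-5,9,18.5,0,0,-0.005]]}}

```text
time: 6.7
tool_pos: [484.5, -335.6, 138.2]
tcp_rot: [-180.0, 0.0, 13.6]
ft_force: [0.3, -0.0, 0.4]
finger_gap: 85.5
grip_force: 0.0
```

Request:
{"fn": "apply_moves", "kwargs": {"rows": [[0,0,20,0,0,0],[0,0,20,0,0,0],[0,0,20,0,0,0],[0,0,20,0,0,0],[0,0,12,0,0,0]], "fingers": 60}}

```text
time: 7.32
tool_pos: [484.6, -334.2, 46.0]
tcp_rot: [-179.9, 0.1, 13.6]
ft_force: [0.3, 1.0, -0.1]
finger_gap: 60.1
grip_force: 0.0
```

Request:
{"fn": "apply_moves", "kwargs": {"rows": [[0,0,0,0,0,0],[0,0,0,0,0,0],[0,0,0,0,0,0],[0,0,0,0,0,0],[0,0,0,0,0,0]], "fingers": 10, "grip_force": 20}}

```text
time: 7.95
tool_pos: [485.7, -335.3, 48.8]
tcp_rot: [179.9, -0.1, 13.6]
ft_force: [-0.5, 0.5, 6.0]
finger_gap: 20.1
grip_force: 25.0
```

Request:
{"fn": "apply_moves", "kwargs": {"rows": [[0,-10.7,0,0,0,0],[0,-10.7,0,0,0,0],[0,-10.7,0,0,0,0],[0,-10.7,0,0,0,0],[0,-10.7,0,0,0,0]]}}

```text
time: 8.57
tool_pos: [472.9, -282.9, 48.8]
tcp_rot: [179.9, -0.1, 13.6]
ft_force: [-0.7, -1.8, 6.1]
finger_gap: 19.7
grip_force: 25.2
```

```bash
python3 - <<'E'
from h import *
n=np.array([-.2368,.9716])
for _ in range(3):
    im,d,w=cam("top"); s=sense(); print(s["tool_pos"].round(1), (n@s["tool_pos"][:2]).round(1),s["ft_force"].round(1))
E
```

```text
[ 472.6 -281.7   48.8] -385.7 [-1.8  0.7  5.9]
[ 472.7 -281.9   48.7] -385.9 [-1.7  0.9  8.1]
[ 472.7 -282.2   48.7] -386.1 [-0.2  1.2  8.2]
```

Request:
{"fn": "apply_moves", "kwargs": {"rows": [[0,0,0,0,0,0],[0,0,0,0,0,0],[0,0,0,0,0,0],[0,0,-10,0,0,0],[0,0,-20,0,0,0]], "fingers": 60}}

```text
time: 9.35
tool_pos: [471.8, -282.4, 77.6]
tcp_rot: [-179.9, 0.1, 13.6]
ft_force: [0.3, -0.4, 0.6]
finger_gap: 59.9
grip_force: 0.0
```

Request:
{"fn": "apply_moves", "kwargs": {"rows": [[0,0,-40,0,0,0],[0,0,-40,0,0,0],[0,0,-40,0,0,0],[0,0,-40,0,0,0],[-20,0,0,0,0,0]]}}

```text
time: 9.98
tool_pos: [455.3, -288.7, 243.3]
tcp_rot: [179.6, -0.3, 13.6]
ft_force: [0.3, -0.0, -0.3]
finger_gap: 60.3
grip_force: 0.0
```

```bash
python3 - <<'E'
from fit import *
im,d,w=cam("wrist"); s=sense(); print(s["tool_pos"].round(1),s["tcp_rot"].round(1))
cv2.imwrite("pics/w3.png",im[:,:,::-1]); np.savez("w3.npz",im=im,w=w)
n=np.array([-.2368,.9716]); z=w[...,2]; i=im.astype(int)
y=(i[...,0]-i[...,2]>90)&(abs(z-36)<4)&(np.hypot(w[...,0]-505,w[...,1]+274)<20)
r=cv2.minAreaRect(w[y][:,:2].astype(np.float32)); print("mark",r[0],r[1],n@np.array(r[0]))
t=(abs(z-76)<3)&(np.hypot(w[...,0]-472.7,w[...,1]+282.4)<25)
r=cv2.minAreaRect(w[t][:,:2].astype(np.float32)); print("grip",r,n@np.array(r[0]))
l=t&(im.min(-1)>150); print("line",l.sum(),n@w[l][:,:2].mean(0) if l.any() else 0)
q=w[(z>40)&(z<66)&(np.hypot(w[...,0]-609,w[...,1]+294)<45)]; print("lower",fitD(q[:,:2],(609,-294),27))
E
```

```text
[ 452.3 -288.9  241. ] [ 1.798e+02 -1.000e-01  1.360e+01]
mark (504.9976806640625, -274.8839416503906) (16.417699813842773, 10.547994613647461) -386.66068848876955
grip ((473.052490234375, -281.57049560546875), (27.013671875, 19.45100975036621), 13.704161643981934) -385.5927232177734
line 53 -385.16634386996685
lower (array([ 609. , -293.5]), np.float64(26.8), 'inset', np.float64(0.0), 'res', np.float64(1.36))
```

View pics/w3.png

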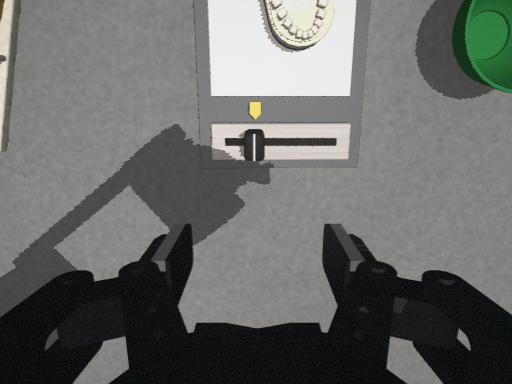

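The white line at (254,147) is directly below the marker tip (255,119), 1.1 mm off by measurement. Now to the blue cast.

```bash
python3 - <<'E'
from h import *
plan([438.2,228.2,200],50.3,10)
E
```

```text
[11.0, -50.5, 4.0, 0.0, -0.0, -0.064]
[13.5, -50.0, 4.0, 0.0, -0.0, -0.064]
[17.5, -49.0, 4.0, 0.0, -0.0, -0.064]
[20.0, -47.5, 3.5, 0.0, -0.0, -0.064]
[23.5, -46.0, 4.0, 0.0, -0.0, -0.064]
[26.0, -45.0, 4.0, 0.0, -0.0, -0.064]
[29.0, -42.5, 4.0, 0.0, -0.0, -0.064]
[31.5, -41.0, 4.0, 0.0, -0.0, -0.064]
[34.0, -39.0, 4.0, 0.0, -0.0, -0.064]
[36.5, -36.5, 4.0, 0.0, -0.0, -0.064]
end [438.1 228.  199.8] [1.798e+02 1.000e-01 5.020e+01]
```

Request:
{"fn": "apply_moves", "kwargs": {"rows": [[11,-50.5,4,0,0,-0.064],[13.5,-50,4,0,0,-0.064],[17.5,-49,4,0,0,-0.064],[20,-47.5,3.5,0,0,-0.064],[23.5,-46,4,0,0,-0.064]], "fingers": 85}}

```text
time: 10.65
tool_pos: [445.9, -27.3, 218.4]
tcp_rot: [180.0, -0.0, 32.0]
ft_force: [1.1, 0.6, -0.2]
finger_gap: 85.4
grip_force: 0.0
```

Request:
{"fn": "apply_moves", "kwargs": {"rows": [[26,-45,4,0,0,-0.064],[29,-42.5,4,0,0,-0.064],[31.5,-41,4,0,0,-0.064],[34,-39,4,0,0,-0.064],[36.5,-36.5,4,0,0,-0.064]]}}

```text
time: 11.28
tool_pos: [438.4, 231.3, 198.5]
tcp_rot: [180.0, -0.0, 50.3]
ft_force: [0.8, -0.5, -0.2]
finger_gap: 85.3
grip_force: 0.0
```

```bash
python3 - <<'E'
from fit import *
im,d,w=cam("wrist"); im,d,w=cam("wrist"); s=sense(); print(s["tool_pos"].round(1),s["tcp_rot"].round(1))
z=w[...,2]; m=(z>20)&(z<60)&(np.hypot(w[...,0]-438,w[...,1]-228)<48)
q=w[m]; print(m.sum(),fitD(q[:,:2],(438,228),-40))
b=m&(im[...,2].astype(int)-im[...,0]>50)&(abs(z-55)<3); r=cv2.minAreaRect(w[b][:,:2].astype(np.float32)); print(r)
plan([438.2,228.2,90],50.3,5)
E
```

```text
[437.5 233.7 197.8] [-179.9   -0.    50.6]
3369 (array([438.4, 228.3]), np.float64(-40.0), 'inset', np.float64(0.0), 'res', np.float64(0.39))
((438.42535400390625, 228.86160278320312), (43.1899299621582, 30.444238662719727), 50.53682327270508)
[-1.0, 1.0, 21.5, -0.0, -0.0, 0.001]
[-0.5, 0.5, 21.5, -0.0, -0.0, 0.001]
[-1.0, 1.0, 21.5, -0.0, -0.0, 0.001]
[-0.5, 1.0, 22.0, -0.0, -0.0, 0.001]
[-1.0, 0.5, 21.5, -0.0, -0.0, 0.001]
end [437.9 228.2  89.8] [-179.9   -0.    50.3]
```

Request:
{"fn": "apply_moves", "kwargs": {"rows": [[0,0,22,0,0,0],[0,0,22,0,0,0],[0,0,22,0,0,0],[0,0,22,0,0,0],[0,0,22,0,0,0]]}}

```text
time: 12.0
tool_pos: [438.8, 229.0, 87.8]
tcp_rot: [180.0, 0.0, 50.2]
ft_force: [-0.7, 0.8, 0.2]
finger_gap: 84.7
grip_force: 0.0
```

```bash
python3 - <<'E'
from h import *
a=[]
for _ in range(6): eyes.snapshot("top"); s=sense(); a.append(np.r_[s["tool_pos"],s["tcp_rot"][2]]); print(a[-1].round(1))
p=np.mean(a[2:],0); plan([438.4,228.5,31],50.2,5,(p[:3],[180,0,p[3]]))
E
```

```text
[436.9 228.2  84.5  50.2]
[436.8 228.2  85.7  50.2]
[437.7 228.6  87.3  50.2]
[438.6 229.1  88.5  50.2]
[439.3 229.4  89.2  50.2]
[439.6 229.6  89.6  50.2]
[-0.0, 0.0, 11.5, 0.0, -0.0, 0.0]
[-0.5, 0.0, 11.5, 0.0, -0.0, 0.0]
[0.0, 0.0, 11.5, 0.0, -0.0, 0.0]
[-0.0, 0.0, 11.5, 0.0, -0.0, 0.0]
[-0.5, 0.0, 11.5, 0.0, -0.0, 0.0]
end [438.2 228.4  31.1] [180.    0.   50.2]
```

Request:
{"fn": "apply_moves", "kwargs": {"rows": [[0,0,16,0,0,0],[0,0,16,0,0,0],[0,0,12,0,0,0],[0,0,8,0,0,0],[0,0,4,0,0,0]]}}

```text
time: 12.92
tool_pos: [438.4, 229.3, 31.5]
tcp_rot: [-180.0, 0.1, 50.2]
ft_force: [-0.9, 0.8, 0.1]
finger_gap: 85.1
grip_force: 0.0
```

Request:
{"fn": "apply_moves", "kwargs": {"rows": [[0,0,0,0,0,0],[0,0,0,0,0,0],[0,0,0,0,0,0],[0,0,0,0,0,0],[0,0,0,0,0,0]], "fingers": 15, "grip_force": 50}}

```text
time: 13.55
tool_pos: [439.5, 229.7, 33.0]
tcp_rot: [180.0, -0.1, 50.2]
ft_force: [-0.0, -0.9, 4.6]
finger_gap: 31.0
grip_force: 50.5
```

Request:
{"fn": "apply_moves", "kwargs": {"rows": [[0,0,0,0,0,0],[0,0,0,0,0,0],[0,0,-2,0,0,0],[0,0,-4,0,0,0],[0,0,-6,0,0,0]]}}

```text
time: 14.18
tool_pos: [438.2, 229.2, 44.1]
tcp_rot: [-180.0, 0.1, 50.2]
ft_force: [0.8, 0.1, -1.0]
finger_gap: 31.1
grip_force: 49.6
```

Request:
{"fn": "apply_moves", "kwargs": {"rows": [[0,0,-20,0,0,0],[0,0,-40,0,0,0],[0,0,-50,0,0,0],[0,0,-40,0,0,0],[0,0,-20,0,0,0]]}}

```text
time: 14.8
tool_pos: [439.8, 229.9, 217.7]
tcp_rot: [179.9, -0.2, 50.2]
ft_force: [-0.0, -0.5, -2.3]
finger_gap: 31.0
grip_force: 50.0
```

```bash
python3 - <<'E'
from h import *
a=[]
for _ in range(8): eyes.snapshot("top"); s=sense(); a.append(np.r_[s["tool_pos"],s["tcp_rot"][2]])
p=np.mean(a,0); print(p); plan([608.6,-292.7,215],117.5,15,(p[:3],[180,0,p[3]]))
E
```

```text
[438.85724462 229.50391431 214.67476596  50.23766295]
[-19.5, 31.0, -0.0, -0.0, 0.0, -0.078]
[-22.0, 29.5, -0.0, -0.0, 0.0, -0.078]
[-24.0, 27.5, -0.0, -0.0, 0.0, -0.078]
[-26.0, 25.5, -0.0, -0.0, 0.0, -0.078]
[-28.0, 23.5, -0.0, -0.0, 0.0, -0.078]
[-30.0, 21.0, -0.0, -0.0, 0.0, -0.078]
[-31.5, 19.0, -0.0, -0.0, 0.0, -0.078]
[-32.5, 16.5, -0.0, -0.0, 0.0, -0.078]
[-34.0, 13.5, -0.0, -0.0, 0.0, -0.078]
[-35.0, 11.0, -0.0, -0.0, 0.0, -0.078]
[-35.5, 8.5, -0.0, -0.0, 0.0, -0.078]
[-36.5, 5.5, -0.5, -0.0, 0.0, -0.078]
[-36.5, 2.5, 0.0, -0.0, 0.0, -0.078]
[-36.5, -0.5, 0.0, -0.0, 0.0, -0.078]
[-36.5, -3.0, 0.0, -0.0, 0.0, -0.078]
end [ 608.5 -292.8  215.2] [180.    0.  117.3]
```

Request:
{"fn": "apply_moves", "kwargs": {"rows": [[-19.5,31,0,0,0,-0.078],[-22,29.5,0,0,0,-0.078],[-24,27.5,0,0,0,-0.078],[-26,25.5,0,0,0,-0.078],[-28,23.5,0,0,0,-0.078]]}}

```text
time: 15.82
tool_pos: [495.3, 54.4, 213.2]
tcp_rot: [-179.9, 0.0, 72.7]
ft_force: [0.2, 0.6, -1.8]
finger_gap: 31.1
grip_force: 50.0
```

Request:
{"fn": "apply_moves", "kwargs": {"rows": [[-30,21,0,0,0,-0.078],[-31.5,19,0,0,0,-0.078],[-32.5,16.5,0,0,0,-0.078],[-34,13.5,0,0,0,-0.078],[-35,11,0,0,0,-0.078]]}}

```text
time: 16.45
tool_pos: [551.7, -119.7, 213.0]
tcp_rot: [-179.9, -0.0, 95.1]
ft_force: [0.6, 0.6, -2.7]
finger_gap: 31.2
grip_force: 50.0
```

Request:
{"fn": "apply_moves", "kwargs": {"rows": [[-35.5,8.5,0,0,0,-0.078],[-36.5,5.5,0,0,0,-0.078],[-36.5,2.5,0,0,0,-0.078],[-36.5,-0.5,0,0,0,-0.078],[-36.5,-3,0,0,0,-0.08]]}}

```text
time: 17.08
tool_pos: [608.2, -293.7, 212.7]
tcp_rot: [-179.9, -0.1, 117.5]
ft_force: [-0.0, -0.3, -2.1]
finger_gap: 31.1
grip_force: 50.0
```

```bash
python3 - <<'E'
from h import *
a=[]
for _ in range(8): eyes.snapshot("top"); s=sense(); a.append(np.r_[s["tool_pos"],s["tcp_rot"][2]])
p=np.mean(a,0); print(p,np.ptp(a,0))
im,d,w=cam("wrist"); cv2.imwrite("pics/w4.png",im[:,:,::-1]); np.savez("w4.npz",im=im,w=w)
plan([608.6,-292.7,135],117.5,5,(p[:3],[180,0,p[3]]))
E
```

```text
[ 607.98141335 -293.60621431  212.88878555  117.37503219] [0.59567227 6.40522964 2.05979371 0.36900509]
[0.0, 0.0, 15.5, -0.0, 0.0, -0.0]
[0.0, 0.5, 15.5, -0.0, 0.0, -0.0]
[0.5, 0.0, 15.5, -0.0, 0.0, -0.0]
[-0.0, 0.5, 16.0, -0.0, 0.0, -0.0]
[0.0, -0.0, 15.5, -0.0, 0.0, -0.0]
end [ 608.6 -292.7  134.9] [180.    0.  117.4]
```

View pics/w4.png

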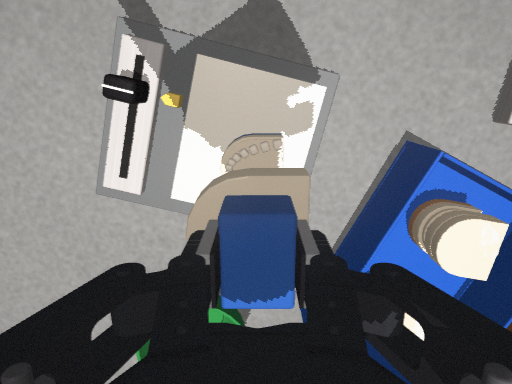

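The held cast (block at about (257,250)) has its rounded front to the left, like the lower cast beneath it at (255,150). Descend and check from outside.

Request:
{"fn": "apply_moves", "kwargs": {"rows": [[0,0,15.5,0,0,0],[0,0.5,15.5,0,0,0],[0.5,0,15.5,0,0,0],[0,0.5,16,0,0,0],[0,0,15.5,0,0,0]]}}

```text
time: 18.15
tool_pos: [608.8, -291.8, 134.8]
tcp_rot: [-180.0, -0.0, 117.4]
ft_force: [-0.8, 0.4, -3.0]
finger_gap: 30.9
grip_force: 50.2
```

Request:
{"fn": "apply_moves", "kwargs": {"rows": [[0,0,0,0,0,0],[0,0,0,0,0,0],[0,0,0,0,0,0],[0,0,0,0,0,0],[0,0,0,0,0,0]]}}

```text
time: 18.77
tool_pos: [609.2, -292.1, 136.7]
tcp_rot: [180.0, 0.0, 117.4]
ft_force: [0.2, 0.4, -2.1]
finger_gap: 31.3
grip_force: 50.2
```

```bash
python3 - <<'E'
from fit import *
a=[]
for _ in range(6): eyes.snapshot("wrist"); s=sense(); a.append(np.r_[s["tool_pos"],s["tcp_rot"]])
p=np.mean(a,0); print(p.round(2),np.ptp(a,0).round(2))
im,d,w=cam("wrist"); z=w[...,2]; np.savez("w5.npz",im=im,w=w)
b=(im[...,2].astype(int)-im[...,0]>40)&(np.hypot(w[...,0]-609,w[...,1]+293)<40)&(z>140)
q=w[b]; print("block top z",np.percentile(q[:,2],[2,25,50,75,98]),cv2.minAreaRect(q[abs(q[:,2]-np.median(q[:,2]))<3][:,:2].astype(np.float32)))
# plane fit for level
q=q[abs(q[:,2]-np.median(q[:,2]))<3]; A=np.c_[q[:,:2]-q[:,:2].mean(0),np.ones(len(q))]; print("tilt",np.linalg.lstsq(A,q[:,2],rcond=None)[0])
for c in ("scene","top"):
    im,d,w=cam(c); z=w[...,2]; cv2.imwrite(f"pics/{c}5.png",im[:,:,::-1])
    m=(z>105)&(z<137)&(np.hypot(w[...,0]-609,w[...,1]+293)<50); 
    if m.sum()>50: print(c,m.sum(),fitD(w[m][:,:2],(609,-293),27.5))
    for n in ("upper","upper_front","lower_bite","lower_front"): print(c,n,[(x["xyz"],x["confidence"]) for x in models.place_of(n,c)[:2]])
im=cv2.imread("pics/scene5.png")[170:330,40:220]; cv2.imwrite("pics/crop5.png",cv2.resize(im,None,fx=3,fy=3))
E
```

```text
[ 6.0908e+02 -2.9195e+02  1.3640e+02  1.2000e+02  1.0000e-02  1.1739e+02] [1.6e-01 1.1e-01 3.3e-01 3.6e+02 3.0e-02 0.0e+00]
block top z [143.43661864 157.39244222 157.92421813 158.35814962 159.20063345] ((609.487548828125, -292.8487243652344), (31.518980026245117, 44.39889907836914), 27.62364959716797)
tilt [ 4.70189306e-03 -5.90861134e-03  1.57964027e+02]
scene 594 (array([ 611.6, -291.6]), np.float64(27.5), 'inset', np.float64(0.0), 'res', np.float64(1.2))
scene upper [([608.5, -296.1, 102.4], 0.83)]
scene upper_front []
scene lower_bite [([609.7, -294.9, 56.3], 0.75), ([544.1, 33.6, -4.2], 0.6)]
scene lower_front [([582.2, -308.9, 54.8], 0.97)]
top 110 (array([ 611.9, -294.8]), np.float64(13.0), 'inset', np.float64(0.0), 'res', np.float64(2.44))
top upper [([594.2, 258.5, -2.6], 0.68), ([614.8, -299.0, 102.0], 0.53)]
top upper_front [([582.0, -304.9, 106.7], 0.64)]
top lower_bite []
top lower_front []
```

View pics/crop5.png

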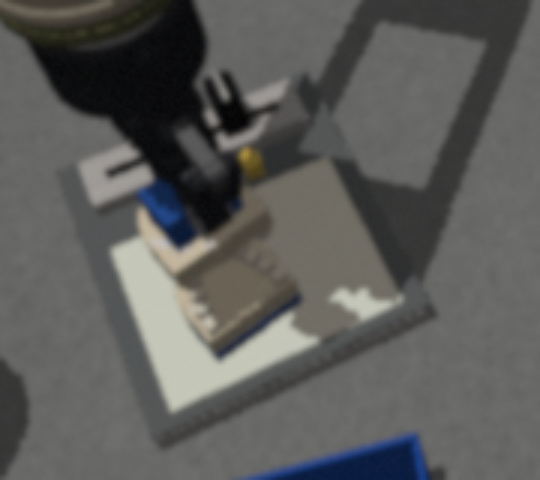

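The scene crop shows the held cast level above the lower cast at about (230,310), with the same heading. The measured offset is under 1 mm, and the gap is now 45 mm. Slow descent of 34.5 mm.

Request:
{"fn": "apply_moves", "kwargs": {"rows": [[-0.5,-0.5,4,0,0,0],[0,0,6,0,0,0],[0,0,6,0,0,0],[0,0,4,0,0,0],[0,0,3,0,0,0]]}}

```text
time: 20.25
tool_pos: [608.7, -292.5, 112.8]
tcp_rot: [-180.0, -0.0, 117.4]
ft_force: [0.1, 0.7, -1.6]
finger_gap: 30.8
grip_force: 50.2
```

Request:
{"fn": "apply_moves", "kwargs": {"rows": [[0,0,3,0,0,0],[0,0,3,0,0,0],[0,0,2.5,0,0,0],[0,0,2,0,0,0],[0,0,1,0,0,0]]}}

```text
time: 20.88
tool_pos: [608.8, -292.6, 101.6]
tcp_rot: [-180.0, -0.0, 117.4]
ft_force: [-0.9, 0.4, -1.3]
finger_gap: 31.2
grip_force: 50.2
```

Request:
{"fn": "apply_moves", "kwargs": {"rows": [[0,0,0,0,0,0],[0,0,0,0,0,0],[0,0,0,0,0,0],[0,0,0,0,0,0],[0,0,0,0,0,0]]}}

```text
time: 21.5
tool_pos: [608.8, -292.6, 101.8]
tcp_rot: [-180.0, 0.0, 117.4]
ft_force: [0.2, -0.9, -1.6]
finger_gap: 31.4
grip_force: 50.2
```

```bash
python3 - <<'E'
from fit import *
a=[]
for _ in range(6): eyes.snapshot("wrist"); s=sense(); a.append(np.r_[s["tool_pos"],s["tcp_rot"][1:]])
print(np.mean(a,0).round(2),np.ptp(a,0).round(2),s["ft_force"],s["finger_gap"])
im,d,w=cam("wrist"); z=w[...,2]
b=(im[...,2].astype(int)-im[...,0]>40)&(np.hypot(w[...,0]-609,w[...,1]+293)<40)&(z>110)
q=w[b]; m=np.median(q[:,2]); print(m-55-58,cv2.minAreaRect(q[abs(q[:,2]-m)<3][:,:2].astype(np.float32)))
im,d,w=cam("scene"); cv2.imwrite("pics/crop6.png",cv2.resize(im[170:330,40:220,::-1],None,fx=3,fy=3))
E
```

```text
[ 608.83 -292.61  101.8     0.    117.39] [0.02 0.04 0.05 0.   0.  ] [-0.29718843  0.42407775 -1.4603557 ] 31.061889770309808
10.464304149236952 ((609.31396484375, -293.6103515625), (31.76549530029297, 44.427642822265625), 27.672931671142578)
```

View pics/crop6.png

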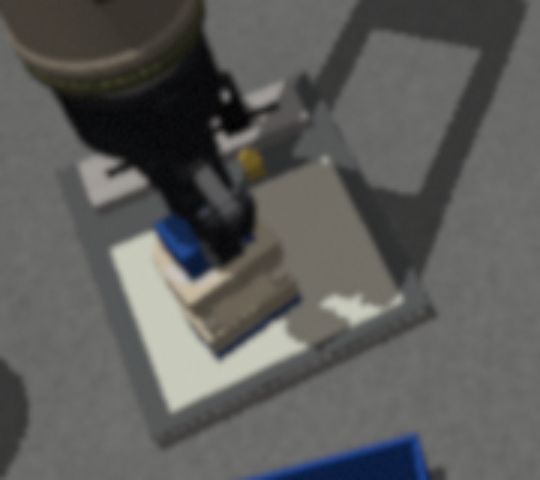

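The picture shows the casts aligned, with the upper hovering over the lower at about (240,310). The gap measures about 10.5 mm and the arm is still.

```bash
python3 -c "
from bench import job
print(job.hand_in())"
```

```text
the job is handed in; nothing more can be done
None
```

The job is handed in with no verdict shown: the dimmer is about 1 mm off the marker, and the blue-block cast is held level about 10.5 mm above the lower cast, centred within about 1 mm and facing the same way.

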